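Check the scraper with the infrared thermometer

TASK

Check the flat scraper's temperature: take it out of the sloping rest and slide it, blade down, fully into the rack slot that the infrared thermometer is pointing at. Let go of it, then pinch the thermometer's trigger fully in against its grip, hold it in for about a second, and let it spring back out. Leave the scraper standing in that slot and do not disturb the spice tin, the kitchen timer or the round cookie cutter.

Things in the scene. Friction and masses are not known exactly. Their poses are not given: they have to be found in the camera images.
- scraper: Loose flat scraper, 0.12 kg: steel blade 5 mm thick (x) by 52 wide (y), z = 0 to 70 mm; red handle 14 thick (x) by 24 wide (y), z = 75 to 145 mm. Origin mid lower edge of the blade; z runs up through the handle, x is normal to the blade. At the start it sits blade down in the rest, its handle leaning 35 degrees from vertical towards the rest's -x (roughly towards the robot).
- rest: Fixed steel rest, base 100 x 84 mm, origin on the worktop, z up. Its pocket slopes 35 degrees from vertical, mouth up and towards -x; pocket floor, where the blade's edge stands, is 30 mm above the origin. Lower wall 58 mm, upper wall and sides 40 mm along the slope; play 4 mm across the blade, 3 mm either side. The scraper pulls out along its own z.
- rack: Fixed dark wooden rack, 60 (x) x 226 mm (y), origin on the worktop at its centre, z up. Three empty slots end to end along y, centred at x = 0, y = -70, 0, +70 mm, each 9 mm wide (x) by 60 long (y); floor at z = 8 mm, walls to 43 mm, the top 7 mm sloped as a lead-in. A seated scraper's origin is at z = 8 mm, its blade square to the thermometer's line of sight, either face forward.
- thermometer: Fixed yellow and black pistol-shaped infrared thermometer, clamped upside down in a dark steel cradle (110 x 50 mm), grip upward. Origin on the worktop under the grip, z up, +x the way it looks (lens at x = 66, z = 62 mm). The slot it points at is centred at x = 125 mm, y = 0 in this frame; it may be any of the rack's three.
- grip: The thermometer's fixed upright black grip, 28 mm deep (along the thermometer's x) by 26 wide, ending in a yellow cap 32 x 30 mm from 143 to 149 mm over the worktop. Origin at its foot, 79 mm over the worktop, straight above the thermometer's origin. The trigger stands on its +x side.
- trigger (a joint): Orange sprung trigger before the grip: 0 rad out, 0.30 fully in (over 0.25 counts as in, under 0.05 as out). A 12 mm thick bar hinged at its foot, 17 mm before the grip's middle and 86 mm over the worktop; free end up, moving 12 mm towards the grip. At the tip 5 N starts it, 9 N holds it in; it springs back. Grip back to trigger front at the tip: 53 mm out, 41 mm in.
- trigger_tip (a point): Centre of the trigger's rounded free end (radius 6 mm): 33 mm before the grip's middle and 128 mm over the worktop when out, 20 mm before it when fully in. Moves with the trigger.
- spice_tin: Loose cream and grey round tin, 46 mm across, 48 tall, origin at the centre of its underside. It stands before another rack slot, 70 or 140 mm beside the thermometer. Leave it alone.
- timer: Loose white and green round kitchen timer, 66 mm across, 50 tall, origin at the centre of its underside. It stands before another rack slot, 70 or 140 mm beside the thermometer. Leave it alone.
- round_cutter: Loose round tin cookie cutter, a ring 56 mm across and 26 tall, origin at the centre of its underside. It stands on the worktop in front of the rest (130 mm to the rest's -x, up to 30 mm to either side), under the leaning handle's side. Leave it alone.
Not all that is in view belongs to the job. There is more than one size of the scraper; the job needs the largest.

How it is judged:
On the way, in this order (a step that is already met when the one before it is completed fails the run):
1. the scraper stands fully down in the slot the thermometer points at (x of scraper in the frame of thermometer between 0.117 and 0.133 m and y of scraper in the frame of thermometer between -0.014 and 0.014 m and height (world z) of scraper below 0.015 m and angle between scraper's own z axis and vertical below 0.2 rad and angle between the x axis of scraper and the x axis of thermometer, either way round below 0.25 rad), for 0.3 s.
2. with the scraper there and let go, the trigger is pinched fully in against the grip and held (all of step 1 and value of joint trigger above 0.25 rad and contact force between the fingers and grip above 1 N and contact force between the fingers and scraper below 0.1 N), for 0.5 s.
3. the trigger is let spring back out (value of joint trigger below 0.05 rad), for 0.2 s.
At the end, for the whole second after the job is handed in: The scraper rests blade down in the slot before the lens: edge below 15 mm height, within 8 mm across and 14 mm along the slot, 0.2 rad of upright, 0.25 rad of square; trigger out (under 0.05 rad); tin, timer and cutter upright, within 20 mm of their starts (all of step 1 and value of joint trigger below 0.05 rad and linear speed of scraper below 0.02 m/s and distance of each of spice_tin, timer, round_cutter from where it was at the start of the episode below 0.02 m and angle between each of spice_tin, timer, round_cutter's own z axis and vertical below 0.2 rad); the robot touches nothing.
It fails at once if the spice tin is shifted more than 20 mm (distance of spice_tin from where it was at the start of the episode above 0.02 m).
It fails at once if the timer is shifted more than 20 mm (distance of timer from where it was at the start of the episode above 0.02 m).
It fails at once if the round cutter is shifted more than 20 mm (distance of round_cutter from where it was at the start of the episode above 0.02 m).
It also fails if it takes over 62 s, if anything falls off the work surface, if the arm or the gripper's body presses on something with over 40 N, if the wrist force passes 120 N, or if a joint passes its speed limit or range.

ROBOT

A 6-joint arm with a two-finger parallel gripper is mounted at the origin on a cart in front of the work surface, level with it; the furniture and walls round the work are solid. World frame = base frame: x ahead of the robot, y to its left, z up, the work surface at z = 0. Lengths are in m, angles in rad, forces in N, time in s.
With the tool pointing down it reaches from about 0.325 to 0.775 m from the base axis. Payload 5.5 kg.
Tool frame: the origin (TCP) lies midway between the tips of the shut fingers; the grasp point (between the pads) lies 19 mm behind it; z points along the fingers, y is the line along which they close (so a half turn about z gives the same grasp; the last joint's range is limited). The gripper opens to 88 mm and grips with 3 to 60 N. Pads are 20 mm wide; open, the fingers measure 115 mm over their backs; the gripper's body (75 mm by 178 mm) begins 61 mm behind the grasp point.
Start: joints at [-1.401, 0.091, 1.231, -0, 1.82, -0.057], TCP at [0.135, -0.585, 0.223] pointing down, gripper open.
Joint ranges: [-2.87, 2.87], [-0.86, 2.18], [0.17, 2.46], [-1.51, 4.65], [0.06, 2.69], [-2.65, 2.65]. Speed limits (rad/s): [2.57, 2.57, 3.01, 3.14, 3.14, 3.14].

INTERFACE

Orientations are given as a rotation vector (axis times angle).
In Python, from cell import sense, snapshot, camera_info, hand_in gives the robot as it stands.
- The arm moves only by the tool jog_arm, never from a script. Its argument "motion" is a list of rows, each an object with "slide": the shift along the tool's x, y, z in mm, a list of three; "delta_rot": the turn, a rotation vector about the tool's x, y, z in rad, a list of three. In form: [{"slide": [x, y, z], "delta_rot": [rx, ry, rz]}, ...]. A call has 1 to 8 rows; each row shifts and turns the commanded pose from where the row before left it, along the tool's axes as they then stand; what a row does not reach is not made up. A row lasts 1/12 s, in which the tool goes at most 41.7 mm and 7.16 degrees, less where a joint would pass 70% of its speed; a pose out of reach is approached as far as the arm can. A call is refused whole if a number of a shift passes 41.7 or a number of a turn 0.125, either way. A call with a gripper value outside its range is refused whole. "grip" is the opening, from -1 (shut) to 1 (fully open), set as the call begins (left out, the last holds). The fingers move at their own pace and stop on an object; "grip_force" is the grip in N (left out, the last holds). Time passes only in rows, so rows that do not move let the fingers close. It gives the time, the measured TCP pose, the force, the opening and the grip force at its end, in the units of the state.
- sense(): the state, without advancing time (a new reading comes with each control period).
- snapshot(name): name is "scene" or "top" or "wrist"; returns (picture, depth): 480x640x3 uint8, red, green, blue; 480x640 float32, m along the optical axis (not along the pixel's ray), 0 where there is no reading.
- camera_info(name): a dict with "fx", "fy", "cx", "cy" (pixels), "rvec" (rotation vector, rad) and "tvec" (3), from world to camera coordinates, as OpenCV has them. Camera axes: x right, y down, z forward; pixel columns grow to the right and rows downward; lengths in m; the calibration is good to about 2 mm. A picture is of the moment at which its call begins: read the wrist's pose just before it. camera_info takes no time and is no camera call; for the wrist camera it gives the pose at the moment of the call.
- hand_in(): hands the job in; it is judged then, once.
The state is a dict: "time": time; "qpos": joint angles; "qd": joint speeds; "joint_torque": joint torques, N m; "eef_pos": TCP position; "tool_rot": TCP orientation; "wrist_force": force on the tool from outside, world axes, zero at the start; "ft_torque": the same for the moment, N m; "grip_width": opening from 0.0 (shut) to 1.0 (fully open); "gripper_force": force on a finger pad.
Only numpy, scipy, OpenCV 4.12 (cv2) and the standard library are available. Lean on these libraries where they do the work, as an engineer would, in place of code of your own. Each camera call takes 0.05 s, during which the arm holds its last target. There are 200 camera calls.

## Working session

There is one attempt and no reset: what is moved stays moved. The work goes in short steps, Python scripts to look and compute and a tool call to move; the robot and the scene stay as the last step left them, time stands still between calls to the robot, and variables do not carry over. Pictures are saved under pics/ and viewed, at most 10 in all, crops included, and the job is handed in when it is done.

Besides the shell and the picture viewer there is one more tool, called after "Emit:" as a command line: name --argument value ..., lists and objects as JSON in quotes. jog_arm: Moves the arm, as the interface text tells. Its arguments: {"type":"object","properties":{"motion":{"type":"array","items":{"type":"object","properties":{"slide":{"type":"array","items":{"type":"number"}},"delta_rot":{"type":"array","items":{"type":"number"}}}}},"grip":{"type":"number"},"grip_force":{"type":"number"}},"required":["motion"]}

```bash
ls; mkdir -p pics; cat > h.py <<'E'
import numpy as np, cv2
from scipy.spatial.transform import Rotation as R
from cell import *
def cloud(name):
    im,d=snapshot(name); c=camera_info(name)
    v,u=np.mgrid[0:480,0:640]
    P=np.stack([(u-c["cx"])/c["fx"]*d,(v-c["cy"])/c["fy"]*d,d],-1)
    Rm=R.from_rotvec(np.ravel(c["rvec"])).as_matrix()
    W=(P-np.ravel(c["tvec"]))@Rm   # R^T (p-t)
    W[d==0]=np.nan
    return im,W
def save(n,im): cv2.imwrite(f"pics/{n}.png",cv2.cvtColor(im,cv2.COLOR_RGB2BGR))
E
python3 - <<'E'
from h import *
s=sense();print({k:np.round(v,3) for k,v in s.items()})
for n in("scene","top"):
    im,W=cloud(n);save(n,im);np.savez(n,im=im,W=W)
    c=camera_info(n);print(n,c)
E
```

```text
pics
{'time': np.float64(0.0), 'qpos': array([-1.401,  0.092,  1.232,  0.   ,  1.82 , -0.057]), 'qd': array([-0.   , -0.001,  0.001, -0.   , -0.   , -0.001]), 'joint_torque': array([ 2.0000e-03, -4.4645e+01, -4.0645e+01,  7.0000e-02,  2.9000e-02,
       -0.0000e+00]), 'eef_pos': array([ 0.135, -0.584,  0.222]), 'tool_rot': array([-3.12 , -0.355,  0.   ]), 'wrist_force': array([-0.054, -1.142, -0.107]), 'ft_torque': array([-0.007,  0.023,  0.037]), 'gripper_force': np.float64(0.0), 'grip_width': np.float64(1.002)}
scene {'fx': 503.9055925351059, 'fy': 503.9055925351059, 'cx': 312.4298725166852, 'cy': 239.74783286679744, 'rvec': array([ 0.90688427, -2.48472787,  1.11100056]), 'tvec': array([0.42628766, 0.3182748 , 1.05914689])}
top {'fx': 435.2901426438415, 'fy': 435.2901426438415, 'cx': 326.5529214866983, 'cy': 239.7824894594195, 'rvec': array([ 2.1224161 , -2.15287759,  0.08347869]), 'tvec': array([0.04646052, 0.55167175, 0.89025612])}
```

View pics/top.png

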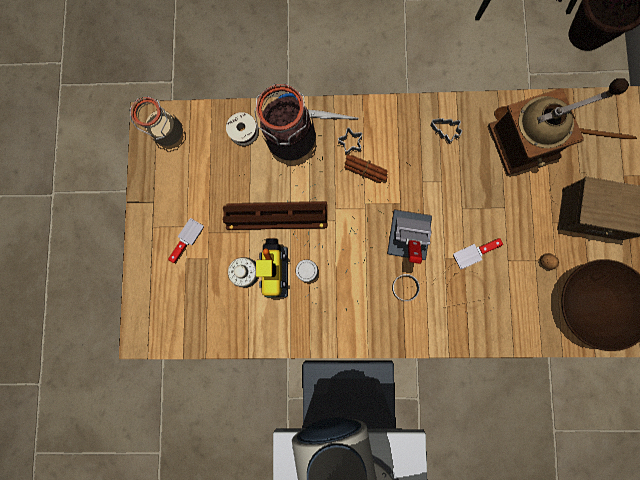

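View pics/scene.png

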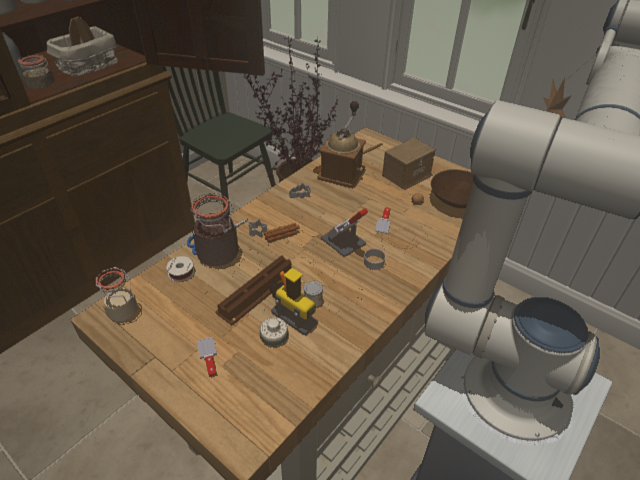

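The top view shows three scrapers: a loose one at (187,240), a loose one at (478,252), and the one leaning in the grey rest at (415,245). I choose the one in the rest. The thermometer is at (272,268) and seems to face the middle slot of the rack at (275,215). The timer is at (242,271), the tin at (308,270) and the cutter at (405,287).

```bash
cat > m.py <<'E'
from h import *
for n in("top","scene"):
    z=np.load(n+".npz");im=z["im"];W=z["W"];hsv=cv2.cvtColor(im,cv2.COLOR_RGB2HSV).astype(int)
    H,S,V=hsv[...,0],hsv[...,1],hsv[...,2]
    x,y,Z=W[...,0],W[...,1],W[...,2]
    def rep(name,m):
        p=W[m]; print(n,name,len(p),"med",np.round(np.median(p,0),4),"lo",np.round(np.percentile(p,3,0),4),"hi",np.round(np.percentile(p,97,0),4)) if len(p)>5 else print(n,name,len(p))
    if n=="top":
        for uv in [(187,240),(478,252),(415,250),(270,268),(242,271),(308,271),(405,287),(275,215),(223,215),(327,215)]: print(uv,np.round(W[uv[1],uv[0]],3))
    red=((H<6)|(H>174))&(S>170)&(V>80)
    ws=(x>.3)&(x<.7)
    rep("redHandle",red&ws&(Z>.06)&(y<-.05)&(y>-.4))
    yel=(H>20)&(H<33)&(S>200)&(V>100)
    rep("cap",yel&ws&(Z>.14)&(Z<.16)); rep("yellow",yel&ws&(Z>.03))
    rep("orange",(H>5)&(H<18)&(S>200)&(V>120)&ws&(Z>.09))
    rep("rack top",(Z>.036)&(Z<.052)&(x>.5)&(x<.66)&(y>0)&(y<.35)&(V<110))
    k=(Z>.036)&(Z<.052)&(x>.5)&(x<.66)&(y>0)&(y<.35)&(V<110)
    r=cv2.minAreaRect((W[k][:,:2]*1000).astype(np.float32));print("rackrect",r)
z=np.load("top.npz")["im"];cv2.imwrite("pics/crop1.png",cv2.cvtColor(cv2.resize(z[195:305,215:455],None,fx=3.3,fy=3.3,interpolation=cv2.INTER_CUBIC),cv2.COLOR_RGB2BGR))
E
python3 m.py
```

```text
(187, 240) [0.56  0.35  0.008]
(478, 252) [ 0.523 -0.285  0.01 ]
(415, 250) [ 0.518 -0.131  0.134]
(270, 268) [0.487 0.139 0.148]
(242, 271) [0.488 0.216 0.048]
(308, 271) [0.486 0.078 0.046]
(405, 287) [ 0.451 -0.128  0.001]
(275, 215) [0.608 0.149 0.035]
(223, 215) [0.61  0.262 0.035]
(327, 215) [0.612 0.038 0.   ]
top redHandle 229 med [ 0.5138 -0.1302  0.1389] lo [ 0.4948 -0.1423  0.1043] hi [ 0.5369 -0.1192  0.1525]
top cap 30 med [0.4846 0.1379 0.1483] lo [0.4726 0.1371 0.1466] hi [0.5023 0.1659 0.1523]
top yellow 207 med [0.4743 0.1392 0.0783] lo [0.4392 0.1336 0.0737] hi [0.5279 0.168  0.1503]
top orange 23 med [0.5205 0.1517 0.1335] lo [0.5169 0.1481 0.1293] hi [0.5246 0.1556 0.135 ]
top rack top 1274 med [0.6118 0.15   0.04  ] lo [0.5954 0.0474 0.0364] hi [0.6304 0.2554 0.0446]
rackrect ((566.107666015625, 152.38021850585938), (131.33380126953125, 219.25711059570312), 0.03334660455584526)
scene redHandle 31 med [ 0.4962 -0.1239  0.149 ] lo [ 0.4904 -0.1333  0.1441] hi [ 0.5025 -0.1165  0.1529]
scene cap 26 med [0.4841 0.1504 0.1499] lo [0.4696 0.1416 0.1462] hi [0.497  0.1656 0.1526]
scene yellow 43 med [0.4835 0.1561 0.1483] lo [0.4453 0.1404 0.076 ] hi [0.521  0.1678 0.1524]
scene orange 5
scene rack top 793 med [0.6037 0.1675 0.0403] lo [0.5176 0.0515 0.0362] hi [0.623  0.2604 0.0455]
rackrect ((567.1236572265625, 153.70928955078125), (121.52472686767578, 220.84658813476562), 0.12039739638566971)
```

View pics/crop1.png

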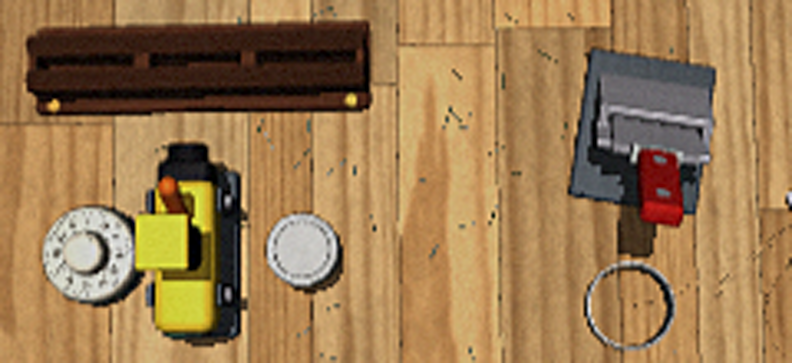

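The crop confirms it. The large scraper is in the rest with its red handle at (660,185), the thermometer points at the middle slot, and the tin and timer flank it. I'll raise, yaw to close along x, and look with the wrist camera.

Emit:
jog_arm --motion '[{"slide": [0,0,-20],"delta_rot": [0,0,-0.112]},{"slide": [0,0,-20],"delta_rot": [0,0,-0.112]},{"slide": [0,0,-20],"delta_rot": [0,0,-0.112]},{"slide": [0,0,-20],"delta_rot": [0,0,-0.112]},{"slide": [0,0,-20],"delta_rot": [0,0,-0.112]},{"slide": [0,0,-20],"delta_rot": [0,0,-0.112]},{"slide": [0,0,-20],"delta_rot": [0,0,-0.112]},{"slide": [0,0,-20],"delta_rot": [0,0,-0.112]}]'

```text
time: 0.77
eef_pos: [0.1349, -0.5845, 0.3831]
tool_rot: [-2.654, -1.679, -0.001]
wrist_force: [0.3, -0.0, -0.1]
grip_width: 1.002
gripper_force: 0.0
```

Emit:
jog_arm --motion '[{"slide": [0,0,0],"delta_rot": [0,0,-0.112]},{"slide": [0,0,0],"delta_rot": [0,0,-0.112]},{"slide": [0,0,0],"delta_rot": [0,0,-0.112]},{"slide": [0,0,0],"delta_rot": [0,0,-0.112]},{"slide": [28,18,0]},{"slide": [28,18,0]},{"slide": [28,18,0]},{"slide": [28,18,0]}]'

```text
invalid input
```

Emit:
jog_arm --motion '[{"slide": [28,18,0]},{"slide": [28,18,0]},{"slide": [28,18,0]},{"slide": [28,18,0]},{"slide": [28,18,0]},{"slide": [28,18,0]},{"slide": [28,18,0]},{"slide": [28,18,0]}]'

```text
invalid input
```

Emit:
jog_arm --motion '[{"slide": [28,18,0]},{"slide": [28,18,0]},{"slide": [28,18,0]},{"slide": [28,18,0]},{"slide": [0,0,0]},{"slide": [0,0,0]}]'

```text
invalid input
```

```bash
python3 - <<'E'
from h import *
s=sense();print(s["time"],s["eef_pos"],R.from_rotvec(s["tool_rot"]).as_matrix().round(3).tolist(),s["qpos"].round(2))
im,W=cloud("wrist");save("w1",im);np.savez("w1",im=im,W=W)
E
```

```text
0.7667 [ 0.13488282 -0.58451806  0.38305145] [[0.428, 0.904, -0.0], [0.904, -0.428, 0.001], [0.001, -0.001, -1.0]] [-1.4   0.2   0.82 -0.    2.12 -0.96]
```

View pics/w1.png

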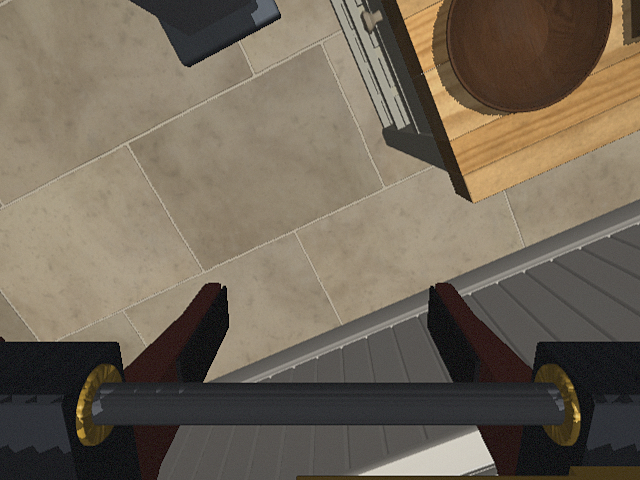

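The picture shows that the wrist camera looks past the fingers towards tool +x, at floor and bowl (530,40). The last three calls were refused because every row needs both fields.

Emit:
jog_arm --motion '[{"slide": [0,0,0],"delta_rot": [0,0,-0.112]},{"slide": [0,0,0],"delta_rot": [0,0,-0.112]},{"slide": [0,0,0],"delta_rot": [0,0,-0.112]},{"slide": [0,0,0],"delta_rot": [0,0,-0.108]},{"slide": [26,22,0],"delta_rot": [0,0,0]},{"slide": [26,22,0],"delta_rot": [0,0,0]},{"slide": [26,22,0],"delta_rot": [0,0,0]},{"slide": [26,22,0],"delta_rot": [0,0,0]}]'

```text
time: 1.48
eef_pos: [0.2239, -0.4799, 0.3812]
tool_rot: [-2.229, -2.212, -0.001]
wrist_force: [0.6, 0.7, 0.2]
grip_width: 0.994
gripper_force: 0.0
```

Emit:
jog_arm --motion '[{"slide": [26,22,0],"delta_rot": [0,0,0]},{"slide": [26,22,0],"delta_rot": [0,0,0]},{"slide": [26,22,0],"delta_rot": [0,0,0]},{"slide": [26,22,0],"delta_rot": [0,0,0]},{"slide": [26,22,0],"delta_rot": [0,0,0]},{"slide": [26,22,0],"delta_rot": [0,0,0]},{"slide": [26,22,0],"delta_rot": [0,0,0]},{"slide": [26,22,0],"delta_rot": [0,0,0]}]'

```text
time: 2.15
eef_pos: [0.401, -0.2722, 0.3816]
tool_rot: [-2.228, -2.213, 0.0]
wrist_force: [0.1, -0.3, 0.0]
grip_width: 1.0
gripper_force: 0.0
```

Emit:
jog_arm --motion '[{"slide": [26,22,0],"delta_rot": [0,0,0]},{"slide": [26,22,0],"delta_rot": [0,0,0]},{"slide": [0,0,0],"delta_rot": [0,0,0]},{"slide": [0,0,0],"delta_rot": [0,0,0]}]'

```text
time: 2.48
eef_pos: [0.4451, -0.2207, 0.3814]
tool_rot: [-2.223, -2.217, 0.001]
wrist_force: [-0.2, -0.4, 0.3]
grip_width: 1.0
gripper_force: 0.0
```

```bash
python3 - <<'E'
from h import *
s=sense();print(s["time"],s["eef_pos"],R.from_rotvec(s["tool_rot"]).as_matrix().round(3).tolist(),s["qpos"].round(2))
im,W=cloud("wrist");save("w2",im);np.savez("w2",im=im,W=W)
E
```

```text
2.4833 [ 0.44511418 -0.22066448  0.38138102] [[0.003, 1.0, -0.002], [1.0, -0.003, 0.001], [0.001, -0.002, -1.0]] [-0.53 -0.09  1.12 -0.    2.11 -0.53]
```

View pics/w2.png

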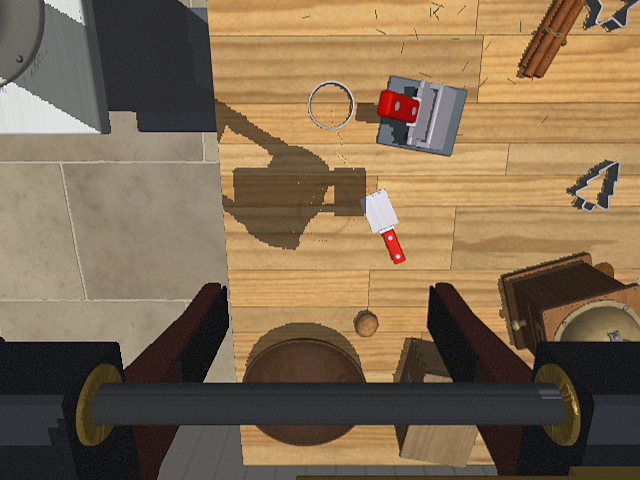

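The wrist view shows the rest at (425,115) with the red handle at (400,105), and the cutter at (330,105). I'll fit the handle box to the red depth points.

```bash
cat > fit.py <<'E'
from h import *
from scipy.optimize import least_squares
def sdf(q,h):
    d=np.abs(q)-h
    return np.linalg.norm(np.maximum(d,0),axis=1)+np.minimum(d.max(1),0)
def red(z,box):
    im,W=z["im"],z["W"];hsv=cv2.cvtColor(im,cv2.COLOR_RGB2HSV)
    m=((hsv[...,0]<6)|(hsv[...,0]>174))&(hsv[...,1]>150)&(hsv[...,2]>70)
    p=W[m];lo,hi=box
    return p[((p>lo)&(p<hi)).all(1)]
def fit(p,lean=-np.deg2rad(35),free=False):
    def f(v):
        Rm=R.from_euler("ZY",[v[3],v[4] if free else lean]).as_matrix()
        q=(p-v[:3])@Rm-np.array([0,0,.110])
        return sdf(q,np.array([.007,.012,.035]))
    v0=np.r_[p.mean(0)+np.array([.06,0,-.09]),0,lean]
    r=least_squares(f,v0[:5 if free else 4],loss="soft_l1",f_scale=.001)
    return r.x,np.sqrt(np.mean(r.fun**2)) if 0 else np.median(np.abs(f(r.x)))
if __name__=="__main__":
    for n in("top","w2"):
        p=red(np.load(n+".npz"),([.45,-.2,.08],[.58,-.08,.2]))
        for fr in(0,1): print(n,len(p),*[np.round(a,4) for a in fit(p,free=fr)])
        z=np.load(n+".npz");W=z["W"];hsv=cv2.cvtColor(z["im"],cv2.COLOR_RGB2HSV)
        k=(W[...,0]>.46)&(W[...,0]<.64)&(W[...,1]>-.21)&(W[...,1]<-.05)&(W[...,2]>.003)&(W[...,2]<.04)&(hsv[...,1]<70)
        k=cv2.morphologyEx(k.astype(np.uint8),cv2.MORPH_OPEN,np.ones((3,3)))>0
        print("rest",k.sum(),cv2.minAreaRect((W[k][:,:2]*1000).astype(np.float32)),np.median(W[k][:,2]))
    for n in("top","w2"):
        W=np.load(n+".npz")["W"]
        k=(abs(W[...,0]-.45)<.06)&(abs(W[...,1]+.125)<.06)&(W[...,2]>.015)&(W[...,2]<.035)
        print("cutter",k.sum(),W[k].min(0),W[k].max(0))
E
python3 fit.py
```

```text
top 236 [ 0.5803 -0.141   0.0304 -0.1694] 0.0005
top 236 [ 0.5798 -0.1452  0.0306 -0.1904 -0.6141] 0.0005
rest 684 ((565.1100463867188, -140.38912963867188), (83.30860137939453, 97.54850006103516), 79.62359619140625) 0.00896726519392508
w2 923 [ 0.5785 -0.1425  0.0307 -0.1697] 0.0004
w2 923 [ 0.5788 -0.1425  0.031  -0.1694 -0.6141] 0.0004
rest 2188 ((534.648681640625, -136.3994598388672), (82.99627685546875, 158.21731567382812), 79.80245208740234) 0.009091053281210694
cutter 96 [ 0.42356861 -0.1546211   0.01590735] [ 0.47800352 -0.09929563  0.03096648]
cutter 291 [ 0.42152997 -0.15449914  0.01501828] [ 0.47631446 -0.09913926  0.02907579]
```

```bash
cat > plan.py <<'E'
from h import *
def to(Rt,pts):
    "rotation rows first (tool axes), then slides in the final tool frame, mm"
    s=sense();R0=R.from_rotvec(s["tool_rot"]);p=s["eef_pos"]
    d=(R0.inv()*Rt).as_rotvec();print("t",s["time"],"p",p.round(4),"rot",d.round(4),"F",s["wrist_force"].round(1),"gw",round(float(s["grip_width"]),3))
    for q in pts:
        print("->",np.round(q,4),"slide",(Rt.inv().apply(q-p)*1000).round(1));p=q
    return
def scr(o,yaw,lean):
    "scraper pose -> (rotation of gripper, function height->point)"
    S=R.from_euler("ZY",[yaw,lean]).as_matrix()
    return R.from_matrix(np.c_[S[:,1],S[:,0],-S[:,2]]),(lambda h:np.array(o)+S[:,2]*h)
E
python3 - <<'E'
from plan import *
Rt,f=scr([.579,-.142,.0307],-.173,-.612)
to(Rt,[f(.183),f(.093)])
s=sense();R0=R.from_rotvec(s["tool_rot"]);print(Rt.as_matrix().round(3))
E
```

```text
t 2.5333 p [ 0.4445 -0.2216  0.3817] rot [-0.6119 -0.0519  0.1635] F [-0.2  0.1 -0.6] gw 1.001
-> [ 0.4754 -0.1239  0.1805] slide [ 101.6 -104.4  172.6]
-> [ 0.5264 -0.1328  0.1068] slide [-0.  0. 90.]
[[ 0.172  0.806  0.566]
 [ 0.985 -0.141 -0.099]
 [-0.     0.575 -0.819]]
```

Emit:
jog_arm --motion '[{"slide": [0,0,0],"delta_rot": [-0.102,-0.0087,0.0273]},{"slide": [0,0,0],"delta_rot": [-0.102,-0.0087,0.0273]},{"slide": [0,0,0],"delta_rot": [-0.102,-0.0087,0.0273]},{"slide": [0,0,0],"delta_rot": [-0.102,-0.0087,0.0273]},{"slide": [0,0,0],"delta_rot": [-0.102,-0.0087,0.0273]},{"slide": [0,0,0],"delta_rot": [-0.102,-0.0087,0.0273]},{"slide": [0,0,0],"delta_rot": [0,0,0]}]'

```text
time: 3.12
eef_pos: [0.4414, -0.2225, 0.3797]
tool_rot: [2.011, 1.678, 0.534]
wrist_force: [-0.5, -1.1, -0.9]
grip_width: 1.002
gripper_force: 0.0
```

Emit:
jog_arm --motion '[{"slide": [17,-17.4,28.8],"delta_rot": [0,0,0]},{"slide": [17,-17.4,28.8],"delta_rot": [0,0,0]},{"slide": [17,-17.4,28.8],"delta_rot": [0,0,0]},{"slide": [17,-17.4,28.8],"delta_rot": [0,0,0]},{"slide": [17,-17.4,28.8],"delta_rot": [0,0,0]},{"slide": [17,-17.4,28.8],"delta_rot": [0,0,0]},{"slide": [0,0,0],"delta_rot": [0,0,0]},{"slide": [0,0,0],"delta_rot": [0,0,0]}]'

```text
time: 3.78
eef_pos: [0.4752, -0.1236, 0.1792]
tool_rot: [2.009, 1.691, 0.53]
wrist_force: [0.7, -0.7, 0.8]
grip_width: 0.998
gripper_force: 0.0
```

```bash
python3 - <<'E'
from plan import *
Rt,f=scr([.579,-.142,.0307],-.173,-.612)
to(Rt,[f(.183),f(.093)])
from fit import *
im,W=cloud("wrist");save("w3",im);np.savez("w3",im=im,W=W)
p=red(np.load("w3.npz"),([.45,-.2,.08],[.58,-.08,.2]))
for fr in(0,1): print(len(p),*[np.round(a,4) for a in fit(p,free=fr)])
E
```

```text
t 3.7833 p [ 0.4752 -0.1236  0.1792] rot [-0.0038 -0.0003  0.0011] F [ 0.7 -0.7  0.8] gw 0.998
-> [ 0.4754 -0.1239  0.1805] slide [-0.3  1.  -0.9]
-> [ 0.5264 -0.1328  0.1068] slide [-0.  0. 90.]
1541 [ 0.5792 -0.1436  0.0338 -0.1701] 0.0004
1541 [ 0.5833 -0.1445  0.0369 -0.173  -0.6511] 0.0004
```

Emit:
jog_arm --motion '[{"slide": [0,0.2,18],"delta_rot": [0,0,0]},{"slide": [0,0.2,18],"delta_rot": [0,0,0]},{"slide": [0,0.2,18],"delta_rot": [0,0,0]},{"slide": [0,0.2,18],"delta_rot": [0,0,0]},{"slide": [0,0.2,17],"delta_rot": [0,0,0]},{"slide": [0,0,0],"delta_rot": [0,0,0]},{"slide": [0,0,0],"delta_rot": [0,0,0]}]'

```text
time: 4.42
eef_pos: [0.5279, -0.1346, 0.1117]
tool_rot: [2.006, 1.684, 0.533]
wrist_force: [0.2, 0.2, 0.0]
grip_width: 1.0
gripper_force: 0.0
```

Emit:
jog_arm --motion '[{"slide": [0,0,0],"delta_rot": [0,0,0]},{"slide": [0,0,0],"delta_rot": [0,0,0]},{"slide": [0,0,0],"delta_rot": [0,0,0]},{"slide": [0,0,0],"delta_rot": [0,0,0]},{"slide": [0,0,0],"delta_rot": [0,0,0]},{"slide": [0,0,0],"delta_rot": [0,0,0]},{"slide": [0,0,0],"delta_rot": [0,0,0]},{"slide": [0,0,0],"delta_rot": [0,0,0]}]' --grip -1 --grip_force 30

```text
time: 5.08
eef_pos: [0.5271, -0.1328, 0.109]
tool_rot: [2.006, 1.686, 0.534]
wrist_force: [-0.2, -0.3, 0.4]
grip_width: 0.435
gripper_force: 0.0
```

Emit:
jog_arm --motion '[{"slide": [0,0,0],"delta_rot": [0,0,0]},{"slide": [0,0,0],"delta_rot": [0,0,0]},{"slide": [0,0,0],"delta_rot": [0,0,0]},{"slide": [0,0,0],"delta_rot": [0,0,0]}]'

```text
time: 5.42
eef_pos: [0.527, -0.1328, 0.1088]
tool_rot: [2.007, 1.687, 0.533]
wrist_force: [0.0, -0.4, 0.6]
grip_width: 0.162
gripper_force: 30.0
```

Emit:
jog_arm --motion '[{"slide": [0,0,-10],"delta_rot": [0,0,0]},{"slide": [0,0,-14],"delta_rot": [0,0,0]},{"slide": [0,0,-16],"delta_rot": [0,0,0]},{"slide": [0,0,-16],"delta_rot": [0,0,0]},{"slide": [0,0,-16],"delta_rot": [0,0,0]},{"slide": [0,0,-16],"delta_rot": [0,0,0]},{"slide": [0,0,-16],"delta_rot": [0,0,0]},{"slide": [0,0,-16],"delta_rot": [0,0,0]}]'

```text
time: 6.08
eef_pos: [0.462, -0.122, 0.2077]
tool_rot: [2.011, 1.69, 0.531]
wrist_force: [1.2, 0.6, -0.6]
grip_width: 0.156
gripper_force: 30.0
```

Emit:
jog_arm --motion '[{"slide": [0,0,-20],"delta_rot": [0,0,0]},{"slide": [0,0,-20],"delta_rot": [0,0,0]},{"slide": [0,0,-20],"delta_rot": [0,0,0]},{"slide": [0,0,-20],"delta_rot": [0,0,0]},{"slide": [0,0,-20],"delta_rot": [0,0,0]},{"slide": [0,0,0],"delta_rot": [0,0,0]}]'

```text
time: 6.58
eef_pos: [0.4311, -0.1214, 0.3014]
tool_rot: [2.021, 1.701, 0.521]
wrist_force: [-0.4, 0.3, -0.7]
grip_width: 0.158
gripper_force: 30.0
```

```bash
python3 - <<'E'
from plan import *
Rt,f=scr([.579,-.142,.0307],0,0)
to(Rt,[np.array([.52,.05,.36])])
E
```

```text
t 6.5833 p [ 0.4311 -0.1214  0.3014] rot [ 0.5908  0.0489 -0.1666] F [-0.4  0.3 -0.7] gw 0.158
-> [0.52 0.05 0.36] slide [171.4  88.9 -58.6]
```

Emit:
jog_arm --motion '[{"slide": [0,0,0],"delta_rot": [0.0985,0.0082,-0.0278]},{"slide": [0,0,0],"delta_rot": [0.0985,0.0082,-0.0278]},{"slide": [0,0,0],"delta_rot": [0.0985,0.0082,-0.0278]},{"slide": [0,0,0],"delta_rot": [0.0985,0.0082,-0.0278]},{"slide": [0,0,0],"delta_rot": [0.0985,0.0082,-0.0278]},{"slide": [0,0,0],"delta_rot": [0.0985,0.0082,-0.0278]},{"slide": [0,0,0],"delta_rot": [0,0,0]}]'

```text
time: 7.17
eef_pos: [0.4329, -0.1211, 0.2924]
tool_rot: [-2.208, -2.214, 0.011]
wrist_force: [0.2, -0.3, -2.2]
grip_width: 0.159
gripper_force: 30.0
```

Emit:
jog_arm --motion '[{"slide": [24.5,12.7,-8.4],"delta_rot": [0,0,0]},{"slide": [24.5,12.7,-8.4],"delta_rot": [0,0,0]},{"slide": [24.5,12.7,-8.4],"delta_rot": [0,0,0]},{"slide": [24.5,12.7,-8.4],"delta_rot": [0,0,0]},{"slide": [24.5,12.7,-8.4],"delta_rot": [0,0,0]},{"slide": [24.5,12.7,-8.4],"delta_rot": [0,0,0]},{"slide": [24.5,12.7,-8.4],"delta_rot": [0,0,0]},{"slide": [0,0,0],"delta_rot": [0,0,0]}]'

```text
time: 7.83
eef_pos: [0.5212, 0.0538, 0.3566]
tool_rot: [-2.214, -2.224, -0.005]
wrist_force: [0.2, -0.5, -0.9]
grip_width: 0.158
gripper_force: 30.0
```

Emit:
jog_arm --motion '[{"slide": [0,0,0],"delta_rot": [0,0,0]},{"slide": [0,0,0],"delta_rot": [0,0,0]}]'

```text
time: 8.0
eef_pos: [0.5197, 0.0499, 0.3556]
tool_rot: [-2.218, -2.219, 0.001]
wrist_force: [0.5, -0.9, -1.0]
grip_width: 0.16
gripper_force: 30.0
```

```bash
python3 - <<'E'
from plan import *
Rt,f=scr([.579,-.142,.0307],0,0)
to(Rt,[np.array([.52,.05,.36])])
im,W=cloud("wrist");save("w4",im);np.savez("w4",im=im,W=W)
im,W=cloud("scene");np.savez("s4",im=im,W=W)
E
```

```text
t 8.0 p [0.5197 0.0499 0.3556] rot [-0.0035 -0.0026  0.0004] F [ 0.5 -0.9 -1. ] gw 0.16
-> [0.52 0.05 0.36] slide [ 0.1  0.3 -4.4]
```

View pics/w4.png

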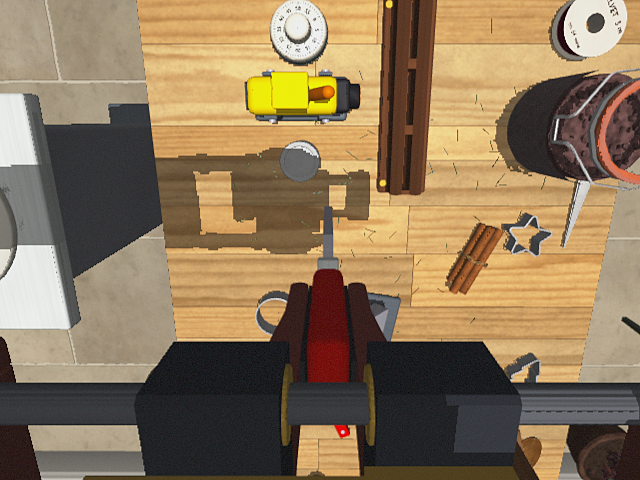

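The view shows the rack slots at column ~410, the thermometer at (305,95) with its orange trigger at (322,93), the timer at (298,30), the tin at (300,160), and the scraper hanging straight from the gripper.

```bash
python3 - <<'E'
from h import *
z=np.load("w4.npz");im,W=z["im"],z["W"];hsv=cv2.cvtColor(im,cv2.COLOR_RGB2HSV).astype(int);H,S,V=hsv[...,0],hsv[...,1],hsv[...,2]
x,y,Z=W[...,0],W[...,1],W[...,2]
def rect(n,m,op=0):
    m=m.astype(np.uint8)
    if op: m=cv2.morphologyEx(m,cv2.MORPH_OPEN,np.ones((op,op)))
    p=W[m>0]
    if len(p)<6: print(n,len(p));return
    r=cv2.minAreaRect((p[:,:2]*1000).astype(np.float32));print(n,len(p),np.round(r[0],1),np.round(r[1],1),round(r[2],1),"z",np.round(np.median(p[:,2]),4),"med",np.round(np.median(p,0),4))
rk=(x>.55)&(x<.67)&(y>0)&(y<.3)
rect("rack>38",rk&(Z>.038)&(Z<.05),3); rect("rack all",rk&(Z>.012)&(Z<.05),3)
# slot profile: per y, x of low interior points
for yy in np.arange(.04,.26,.01):
    m=rk&(abs(y-yy)<.005)
    xs=x[m];zs=Z[m];hi=xs[zs>.04];
    if len(hi)>5:
        lo=xs[(zs<.03)&(xs>.595)&(xs<.628)]
        print(round(yy,3),"high",hi.min().round(4),hi.max().round(4),"slot",len(lo),(lo.min().round(4),lo.max().round(4)) if len(lo) else "")
b=(x>.4)&(x<.58)&(y>.09)&(y<.23)
yel=(H>20)&(H<33)&(S>180)&b
rect("cap",yel&(Z>.14)&(Z<.156)); rect("body",yel&(Z>.05)&(Z<.10))
org=(H>5)&(H<17)&(S>180)&b&(Z>.09); rect("orange",org); rect("orangetip",org&(Z>.122))
rect("tin",(abs(x-.486)<.05)&(abs(y-.08)<.04)&(Z>.035)&(Z<.055)); rect("timer",(abs(x-.487)<.05)&(abs(y-.22)<.045)&(Z>.03)&(Z<.05))
E
```

```text
rack>38 3627 [611.9 145.1] [ 35.6 205.6] 0.1 z 0.041 med [0.606  0.1535 0.041 ]
rack all 6323 [611.7 148.2] [211.9  37.7] 90.0 z 0.0391 med [0.6133 0.1555 0.0391]
0.04 high 0.5918 0.6269 slot 18 (np.float64(0.5957), np.float64(0.6257))
0.05 high 0.5918 0.6278 slot 51 (np.float64(0.6107), np.float64(0.6166))
0.06 high 0.5922 0.6283 slot 55 (np.float64(0.6123), np.float64(0.6167))
0.07 high 0.55 0.6277 slot 50 (np.float64(0.6131), np.float64(0.6167))
0.08 high 0.55 0.6282 slot 56 (np.float64(0.6124), np.float64(0.6167))
0.09 high 0.595 0.6277 slot 54 (np.float64(0.6124), np.float64(0.6167))
0.1 high 0.5935 0.628 slot 56 (np.float64(0.6127), np.float64(0.6168))
0.11 high 0.5952 0.6284 slot 37 (np.float64(0.6124), np.float64(0.6166))
0.12 high 0.5957 0.627 slot 21 (np.float64(0.613), np.float64(0.6169))
0.13 high 0.5945 0.6273 slot 63 (np.float64(0.6123), np.float64(0.6166))
0.14 high 0.5501 0.6276 slot 56 (np.float64(0.613), np.float64(0.6167))
0.15 high 0.5501 0.6279 slot 63 (np.float64(0.6122), np.float64(0.6167))
0.16 high 0.55 0.6271 slot 65 (np.float64(0.6121), np.float64(0.6168))

[... 417 characters left out ...]
.float64(0.6167))
0.23 high 0.5952 0.6275 slot 66 (np.float64(0.6127), np.float64(0.6167))
0.24 high 0.5956 0.6274 slot 74 (np.float64(0.6123), np.float64(0.6168))
0.25 high 0.5954 0.6269 slot 67 (np.float64(0.6124), np.float64(0.6167))
cap 1358 [486.7 151.5] [29.3 32.2] 89.9 z 0.1495 med [0.487  0.1516 0.1495]
body 1846 [482.1 151.5] [37.1 92.4] 90.0 z 0.0795 med [0.4674 0.1465 0.0795]
orange 279 [513.3 151.1] [24.5 10.2] 0.8 z 0.1267 med [0.5138 0.1505 0.1267]
orangetip 162 [518.2 151.1] [10.1 14.6] 88.1 z 0.1321 med [0.5179 0.1509 0.1321]
tin 1291 [487.3  82.5] [45.  44.8] 88.6 z 0.0476 med [0.487  0.0829 0.0476]
timer 2462 [486.8 220.3] [60.  58.9] 0.5 z 0.0322 med [0.4878 0.2201 0.0322]
```

```bash
python3 - <<'E'
from plan import *
z=np.load("s4.npz");W=z["W"];z2=np.load("w4.npz");W2=z2["W"]
for n,w in(("scene",W),("wrist",W2)):
    for lo,hi in((.258,.29),(.29,.325)):
        m=(abs(w[...,0]-.52)<.04)&(abs(w[...,1]-.05)<.06)&(w[...,2]>lo)&(w[...,2]<hi);p=w[m]
        if len(p): print(n,lo,len(p),np.percentile(p,[2,50,98],axis=0).round(4).tolist())
Rt,f=scr([0,0,0],0,0)
to(Rt,[np.array([.6115,.152,.36]),np.array([.6115,.152,.155])])
E
```

```text
scene 0.258 167 [[0.5149, 0.024, 0.2627], [0.5169, 0.0528, 0.2771], [0.5198, 0.0753, 0.2897]]
scene 0.29 234 [[0.5147, 0.025, 0.2918], [0.5168, 0.0525, 0.308], [0.5217, 0.0761, 0.3239]]
wrist 0.258 67 [[0.5178, 0.0746, 0.2675], [0.5203, 0.0749, 0.2789], [0.5222, 0.0753, 0.2895]]
wrist 0.29 150 [[0.5177, 0.0746, 0.291], [0.5201, 0.0748, 0.3094], [0.5225, 0.0752, 0.3241]]
t 8.1 p [0.5197 0.0493 0.3556] rot [-0.0039 -0.0025 -0.0008] F [ 0.8 -0.4 -1.7] gw 0.161
-> [0.6115 0.152  0.36  ] slide [102.7  91.8  -4.4]
-> [0.6115 0.152  0.155 ] slide [  0.   0. 205.]
```

Emit:
jog_arm --motion '[{"slide": [17.2,15.3,0],"delta_rot": [0,0,0]},{"slide": [17.2,15.3,0],"delta_rot": [0,0,0]},{"slide": [17.2,15.3,0],"delta_rot": [0,0,0]},{"slide": [17.2,15.3,0],"delta_rot": [0,0,0]},{"slide": [17.2,15.3,0],"delta_rot": [0,0,0]},{"slide": [17.2,15.3,0],"delta_rot": [-0.003,-0.002,0]},{"slide": [0,0,20],"delta_rot": [0,0,0]},{"slide": [0,0,25],"delta_rot": [0,0,0]}]'

```text
time: 8.77
eef_pos: [0.6133, 0.1535, 0.311]
tool_rot: [2.221, 2.222, 0.003]
wrist_force: [0.3, 0.3, -1.6]
grip_width: 0.152
gripper_force: 30.0
```

Emit:
jog_arm --motion '[{"slide": [0,0,25],"delta_rot": [0,0,0]},{"slide": [0,0,25],"delta_rot": [0,0,0]},{"slide": [0,0,25],"delta_rot": [0,0,0]},{"slide": [0,0,25],"delta_rot": [0,0,0]},{"slide": [0,0,25],"delta_rot": [0,0,0]},{"slide": [0,0,22],"delta_rot": [0,0,0]},{"slide": [0,0,0],"delta_rot": [0,0,0]},{"slide": [0,0,0],"delta_rot": [0,0,0]}]'

```text
time: 9.43
eef_pos: [0.6109, 0.1525, 0.1623]
tool_rot: [-2.22, -2.218, 0.005]
wrist_force: [0.1, 0.5, -1.0]
grip_width: 0.159
gripper_force: 30.0
```

```bash
python3 - <<'E'
from plan import *
im,W=cloud("wrist")
m=(abs(W[...,0]-.612)<.012)&(abs(W[...,1]-.178)<.006)&(W[...,2]>.07)&(W[...,2]<.13);p=W[m]
print("blade",len(p),np.percentile(p,[2,50,98],axis=0).round(4).tolist())
x,y,Z=W[...,0],W[...,1],W[...,2]
for yy in(.2,.21,.22,.23):
    k=(abs(y-yy)<.005)&(x>.58)&(x<.65)
    a=x[k];b=Z[k];hi=a[b>.04];lo=a[(b<.03)&(a>.598)&(a<.625)]
    print(yy,len(hi),hi.min() if len(hi) else 0,hi.max() if len(hi) else 0,(lo.min(),lo.max()) if len(lo) else 0)
Rt,f=scr([0,0,0],0,0)
to(Rt,[np.array([.6115,.152,.155])])
E
```

```text
blade 201 [[0.6099, 0.1778, 0.0773], [0.6121, 0.1781, 0.1091], [0.6147, 0.1784, 0.1294]]
0.2 489 0.5951167031921973 0.6308775615936757 (np.float64(0.6088653562449285), np.float64(0.6173809578551215))
0.21 501 0.59534678856277 0.6308263528022454 (np.float64(0.6084414251375728), np.float64(0.6173370468775247))
0.22 518 0.594972705297961 0.6313136998094832 (np.float64(0.6084284765727717), np.float64(0.6173168310143575))
0.23 507 0.5950416761721019 0.6310958096450325 (np.float64(0.6084354140341686), np.float64(0.6172730612650689))
t 9.4833 p [0.6118 0.1528 0.1644] rot [-0.0011 -0.0007 -0.0005] F [ 0.6 -0.2 -1.8] gw 0.155
-> [0.6115 0.152  0.155 ] slide [-0.8 -0.3  9.4]
```

Emit:
jog_arm --motion '[{"slide": [-0.5,0.8,8],"delta_rot": [0,0,0]},{"slide": [0,0,8],"delta_rot": [0,0,0]},{"slide": [0,0,6],"delta_rot": [0,0,0]},{"slide": [0,0,6],"delta_rot": [0,0,0]},{"slide": [0,0,6],"delta_rot": [0,0,0]},{"slide": [0,0,0],"delta_rot": [0,0,0]}]'

```text
time: 9.98
eef_pos: [0.6118, 0.1531, 0.1274]
tool_rot: [-2.218, -2.22, 0.005]
wrist_force: [0.0, 0.3, -1.5]
grip_width: 0.157
gripper_force: 30.0
```

Emit:
jog_arm --motion '[{"slide": [0,0,6],"delta_rot": [0,0,0]},{"slide": [0,0,6],"delta_rot": [0,0,0]},{"slide": [0,0,5],"delta_rot": [0,0,0]},{"slide": [0,0,4],"delta_rot": [0,0,0]},{"slide": [0,0,0],"delta_rot": [0,0,0]},{"slide": [0,0,0],"delta_rot": [0,0,0]}]'

```text
time: 10.48
eef_pos: [0.6123, 0.1532, 0.1081]
tool_rot: [-2.219, -2.221, 0.002]
wrist_force: [-0.0, -0.5, -1.0]
grip_width: 0.156
gripper_force: 30.0
```

Emit:
jog_arm --motion '[{"slide": [0,0,2],"delta_rot": [0,0,0]},{"slide": [0,0,1.5],"delta_rot": [0,0,0]},{"slide": [0,0,1],"delta_rot": [0,0,0]},{"slide": [0,0,0],"delta_rot": [0,0,0]},{"slide": [0,0,0],"delta_rot": [0,0,0]}]'

```text
time: 10.9
eef_pos: [0.6125, 0.1532, 0.104]
tool_rot: [-2.22, -2.221, 0.001]
wrist_force: [1.0, 1.1, -1.6]
grip_width: 0.159
gripper_force: 30.0
```

No contact yet. I'll go a little further down to the floor.

Emit:
jog_arm --motion '[{"slide": [0,0,1],"delta_rot": [0,0,0]},{"slide": [0,0,1],"delta_rot": [0,0,0]},{"slide": [0,0,1],"delta_rot": [0,0,0]},{"slide": [0,0,0],"delta_rot": [0,0,0]},{"slide": [0,0,0],"delta_rot": [0,0,0]}]'

```text
time: 11.32
eef_pos: [0.6126, 0.1532, 0.1022]
tool_rot: [-2.22, -2.221, -0.0]
wrist_force: [-1.6, -1.2, 5.8]
grip_width: 0.16
gripper_force: 30.0
```

Emit:
jog_arm --motion '[{"slide": [0,0,1],"delta_rot": [0,0,0]},{"slide": [0,0,1],"delta_rot": [0,0,0]},{"slide": [0,0,0],"delta_rot": [0,0,0]},{"slide": [0,0,0],"delta_rot": [0,0,0]}]'

```text
time: 11.65
eef_pos: [0.6126, 0.1532, 0.1021]
tool_rot: [-2.22, -2.222, -0.001]
wrist_force: [-5.7, -0.6, 12.9]
grip_width: 0.157
gripper_force: 30.0
```

Emit:
jog_arm --motion '[{"slide": [0,0,0],"delta_rot": [0,0,0]},{"slide": [0,0,0],"delta_rot": [0,0,0]},{"slide": [0,0,0],"delta_rot": [0,0,0]},{"slide": [0,0,0],"delta_rot": [0,0,0]},{"slide": [0,0,0],"delta_rot": [0,0,0]},{"slide": [0,0,0],"delta_rot": [0,0,0]},{"slide": [0,0,0],"delta_rot": [0,0,0]},{"slide": [0,0,0],"delta_rot": [0,0,0]}]' --grip 1

```text
time: 12.32
eef_pos: [0.6125, 0.1532, 0.0988]
tool_rot: [-2.219, -2.221, 0.001]
wrist_force: [0.9, 0.6, -0.6]
grip_width: 0.727
gripper_force: 0.0
```

Emit:
jog_arm --motion '[{"slide": [0,0,0],"delta_rot": [0,0,0]},{"slide": [0,0,-10],"delta_rot": [0,0,0]},{"slide": [0,0,-20],"delta_rot": [0,0,0]},{"slide": [0,0,-25],"delta_rot": [0,0,0]},{"slide": [0,0,-25],"delta_rot": [0,0,0]},{"slide": [0,0,-25],"delta_rot": [0,0,0]},{"slide": [0,0,-25],"delta_rot": [0,0,0]},{"slide": [0,0,0],"delta_rot": [0,0,0]}]'

```text
time: 12.98
eef_pos: [0.6142, 0.1534, 0.2369]
tool_rot: [2.218, 2.219, 0.013]
wrist_force: [-0.2, -0.3, 0.8]
grip_width: 0.998
gripper_force: 0.0
```

```bash
python3 - <<'E'
from plan import *
from fit import *
for n in("top","wrist"):
    im,W=cloud(n);np.savez("p_"+n,im=im,W=W);save("p_"+n,im)
    p=red(np.load("p_%s.npz"%n),([.57,.1,.08],[.66,.2,.2]))
    if len(p)>20:
        print(n,len(p),np.percentile(p,[2,50,98],axis=0).round(4).tolist())
to(scr([0,0,0],0,0)[0],[np.array([.4930,.1515,.23]),np.array([.4930,.1515,.121])])
E
```

```text
top 23 [[0.6095, 0.1419, 0.152], [0.6146, 0.145, 0.1534], [0.619, 0.1487, 0.1553]]
wrist 1097 [[0.6055, 0.1425, 0.0932], [0.6118, 0.159, 0.1492], [0.6184, 0.1645, 0.1516]]
t 13.0833 p [0.6132 0.1532 0.231 ] rot [ 0.0017 -0.0013  0.0007] F [0.1 1.7 0.1] gw 1.002
-> [0.493  0.1515 0.23  ] slide [  -1.7 -120.2    1. ]
-> [0.493  0.1515 0.121 ] slide [  0.   0. 109.]
```

View pics/p_wrist.png

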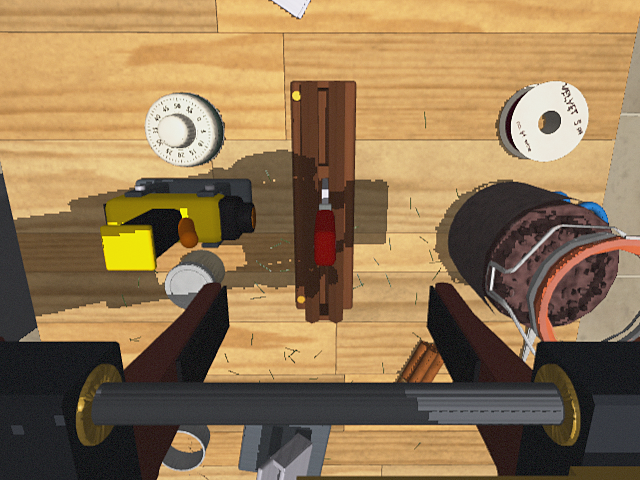

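The scraper stands upright in the middle slot, with its handle top at z ≈ 0.152 as expected at (325,235). The thermometer cap is at (128,247) and the tin and timer are undisturbed. Next is moving over the thermometer.

Emit:
jog_arm --motion '[{"slide": [-0.2,-20,0],"delta_rot": [0,0,0]},{"slide": [-0.3,-20,0],"delta_rot": [0,0,0]},{"slide": [-0.3,-20,0],"delta_rot": [0,0,0]},{"slide": [-0.3,-20,0],"delta_rot": [0,0,0]},{"slide": [-0.3,-20,0],"delta_rot": [0,0,0]},{"slide": [-0.3,-20,0],"delta_rot": [0,0,0]},{"slide": [0,0,0],"delta_rot": [0,0,0]},{"slide": [0,0,0],"delta_rot": [0,0,0]}]'

```text
time: 13.75
eef_pos: [0.4921, 0.1513, 0.2282]
tool_rot: [-2.219, -2.221, 0.002]
wrist_force: [-0.3, -0.1, -0.4]
grip_width: 1.002
gripper_force: 0.0
```

```bash
python3 - <<'E'
from plan import *
z0=np.load("p_wrist.npz")
im,W=cloud("wrist");np.savez("w6",im=im,W=W)
for n,z in(("p",(z0["im"],z0["W"])),("now",(im,W))):
    im,W=z;h=cv2.cvtColor(im,cv2.COLOR_RGB2HSV);H,S=h[...,0],h[...,1];x,y,Z=np.moveaxis(W,-1,0)
    b=(x>.4)&(x<.58)&(y>.09)&(y<.23)&(S>180)
    for k,m in(("cap",b&(H>20)&(H<33)&(Z>.145)&(Z<.156)),("tip",b&(H>5)&(H<17)&(Z>.12))):
        if m.sum()>10: print(n,k,m.sum(),np.percentile(W[m],[1,50,99],axis=0).round(4).tolist())
to(scr([0,0,0],0,0)[0],[np.array([.4930,.1515,.23]),np.array([.4930,.1515,.107])])
E
```

```text
p cap 2218 [[0.4707, 0.1377, 0.1452], [0.4865, 0.1529, 0.147], [0.5017, 0.1669, 0.1486]]
p tip 327 [[0.5107, 0.1459, 0.1206], [0.5202, 0.1541, 0.1299], [0.5685, 0.1642, 0.3119]]
now cap 2301 [[0.4718, 0.1382, 0.1466], [0.4872, 0.1533, 0.1495], [0.5028, 0.167, 0.1511]]
now tip 498 [[0.4387, 0.1404, 0.1207], [0.5179, 0.1545, 0.1329], [0.5478, 0.1625, 0.3118]]
t 13.8 p [0.4927 0.1513 0.2282] rot [-0.0026 -0.0003  0.0008] F [0.3 0.  0.6] gw 1.002
-> [0.493  0.1515 0.23  ] slide [ 0.2  0.3 -1.8]
-> [0.493  0.1515 0.107 ] slide [  0.   0. 123.]
```

Emit:
jog_arm --motion '[{"slide": [1,0.4,20],"delta_rot": [0,0,0]},{"slide": [0,0,20],"delta_rot": [0,0,0]},{"slide": [0,0,20],"delta_rot": [0,0,0]},{"slide": [0,0,20],"delta_rot": [0,0,0]},{"slide": [0,0,20],"delta_rot": [0,0,0]},{"slide": [0,0,20],"delta_rot": [0,0,0]},{"slide": [0,0,0],"delta_rot": [0,0,0]},{"slide": [0,0,0],"delta_rot": [0,0,0]}]'

```text
time: 14.47
eef_pos: [0.4926, 0.1521, 0.1075]
tool_rot: [-2.219, -2.219, 0.006]
wrist_force: [0.5, 0.1, 0.3]
grip_width: 1.003
gripper_force: 0.0
```

Emit:
jog_arm --motion '[{"slide": [0,0,0],"delta_rot": [0,0,0]},{"slide": [0,0,0],"delta_rot": [0,0,0]},{"slide": [0,0,0],"delta_rot": [0,0,0]},{"slide": [0,0,0],"delta_rot": [0,0,0]},{"slide": [0,0,0],"delta_rot": [0,0,0]},{"slide": [0,0,0],"delta_rot": [0,0,0]},{"slide": [0,0,0],"delta_rot": [0,0,0]},{"slide": [0,0,0],"delta_rot": [0,0,0]}]' --grip -1 --grip_force 25

```text
time: 15.13
eef_pos: [0.4905, 0.1526, 0.1111]
tool_rot: [-2.216, -2.219, 0.007]
wrist_force: [-15.0, -1.0, 11.0]
grip_width: 0.466
gripper_force: 25.0
```

Emit:
jog_arm --motion '[{"slide": [0,0,0],"delta_rot": [0,0,0]},{"slide": [0,0,0],"delta_rot": [0,0,0]},{"slide": [0,0,0],"delta_rot": [0,0,0]},{"slide": [0,0,0],"delta_rot": [0,0,0]}]'

```text
time: 15.47
eef_pos: [0.4905, 0.1526, 0.1111]
tool_rot: [-2.216, -2.22, 0.006]
wrist_force: [-14.0, -1.4, 11.2]
grip_width: 0.464
gripper_force: 25.0
```

The width of 40.8 mm means the trigger is fully in against the grip. I'll ease the side load with a 2 mm shift and hold.

Emit:
jog_arm --motion '[{"slide": [0,-1,0],"delta_rot": [0,0,0]},{"slide": [0,-1,0],"delta_rot": [0,0,0]},{"slide": [0,0,0],"delta_rot": [0,0,0]},{"slide": [0,0,0],"delta_rot": [0,0,0]},{"slide": [0,0,0],"delta_rot": [0,0,0]},{"slide": [0,0,0],"delta_rot": [0,0,0]},{"slide": [0,0,0],"delta_rot": [0,0,0]},{"slide": [0,0,0],"delta_rot": [0,0,0]}]'

```text
time: 16.13
eef_pos: [0.4905, 0.1526, 0.1112]
tool_rot: [-2.219, -2.221, 0.0]
wrist_force: [-5.6, -0.6, 8.2]
grip_width: 0.461
gripper_force: 25.0
```

Emit:
jog_arm --motion '[{"slide": [0,0,0],"delta_rot": [0,0,0]},{"slide": [0,0,0],"delta_rot": [0,0,0]},{"slide": [0,0,0],"delta_rot": [0,0,0]},{"slide": [0,0,0],"delta_rot": [0,0,0]},{"slide": [0,0,0],"delta_rot": [0,0,0]},{"slide": [0,0,0],"delta_rot": [0,0,0]},{"slide": [0,0,0],"delta_rot": [0,0,0]},{"slide": [0,0,0],"delta_rot": [0,0,0]}]'

```text
time: 16.8
eef_pos: [0.4905, 0.1526, 0.1112]
tool_rot: [-2.219, -2.221, 0.0]
wrist_force: [-4.2, -0.6, 8.3]
grip_width: 0.463
gripper_force: 25.0
```

```bash
python3 - <<'E'
from h import *
s=sense();print(s["eef_pos"],s["grip_width"]*88,s["wrist_force"])
im,W=cloud("scene");c=im[240:350,210:370];save("pinch",cv2.resize(c,None,fx=4.5,fy=4.5,interpolation=cv2.INTER_CUBIC))
E
```

```text
[0.49049105 0.15255288 0.11115917] 40.77825913241601 [-4.16721268 -0.55602679  8.32759108]
```

View pics/pinch.png

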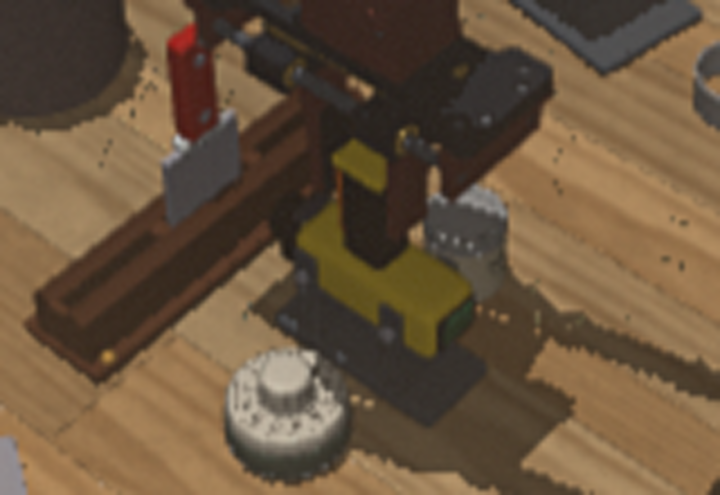

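The fingers straddle the grip at (375,220) with the trigger squeezed in, and the scraper stands in the middle slot at (200,150). Releasing and lifting clear.

Emit:
jog_arm --motion '[{"slide": [0,0,0],"delta_rot": [0,0,0]},{"slide": [0,0,0],"delta_rot": [0,0,0]},{"slide": [0,0,0],"delta_rot": [0,0,0]},{"slide": [0,0,0],"delta_rot": [0,0,0]},{"slide": [0,0,0],"delta_rot": [0,0,0]},{"slide": [0,0,0],"delta_rot": [0,0,0]},{"slide": [0,0,0],"delta_rot": [0,0,0]},{"slide": [0,0,0],"delta_rot": [0,0,0]}]' --grip 1

```text
time: 17.52
eef_pos: [0.4907, 0.1525, 0.1093]
tool_rot: [-2.219, -2.221, 0.002]
wrist_force: [-0.1, -0.1, -0.5]
grip_width: 0.989
gripper_force: 0.0
```

Emit:
jog_arm --motion '[{"slide": [0,2,0],"delta_rot": [0,0,0]},{"slide": [0,0,-10],"delta_rot": [0,0,0]},{"slide": [0,0,-20],"delta_rot": [0,0,0]},{"slide": [0,0,-25],"delta_rot": [0,0,0]},{"slide": [0,0,-25],"delta_rot": [0,0,0]},{"slide": [0,0,-25],"delta_rot": [0,0,0]},{"slide": [0,0,-25],"delta_rot": [0,0,0]},{"slide": [0,0,-25],"delta_rot": [0,0,0]}]'

```text
time: 18.18
eef_pos: [0.493, 0.1523, 0.2664]
tool_rot: [-2.22, -2.221, 0.0]
wrist_force: [0.3, 0.3, 0.4]
grip_width: 1.002
gripper_force: 0.0
```

Emit:
jog_arm --motion '[{"slide": [-20,0,-20],"delta_rot": [0,0,0]},{"slide": [-20,0,-20],"delta_rot": [0,0,0]},{"slide": [-20,0,0],"delta_rot": [0,0,0]},{"slide": [-20,0,0],"delta_rot": [0,0,0]},{"slide": [-20,0,0],"delta_rot": [0,0,0]},{"slide": [0,0,0],"delta_rot": [0,0,0]},{"slide": [0,0,0],"delta_rot": [0,0,0]},{"slide": [0,0,0],"delta_rot": [0,0,0]}]'

```text
time: 18.85
eef_pos: [0.4933, 0.0527, 0.3046]
tool_rot: [-2.22, -2.221, 0.0]
wrist_force: [0.6, 0.7, 0.8]
grip_width: 0.998
gripper_force: 0.0
```

```bash
python3 - <<'E'
from plan import *
from fit import *
im,W=cloud("wrist");np.savez("f",im=im,W=W)
p=red(np.load("f.npz"),([.57,.1,.08],[.66,.2,.2]))
if len(p)>20: print("handle",len(p),np.percentile(p,[2,50,98],axis=0).round(4).tolist(),fit(p-np.array([0.06,0,-.06])*0,lean=0.)[0].round(4))
h=cv2.cvtColor(im,cv2.COLOR_RGB2HSV);H,S=h[...,0],h[...,1];x,y,Z=np.moveaxis(W,-1,0)
m=(x>.4)&(x<.56)&(y>.09)&(y<.2)&(S>180)&(H>5)&(H<17)&(Z>.12)&(Z<.14);print("tip",np.median(W[m],0))
for n,cx,cy,a,b in(("tin",.487,.083,.035,.055),("timer",.487,.22,.03,.055),("cutter",.45,-.127,.015,.035)):
    for W_ in(W,cloud("top")[1]):
        m=(abs(W_[...,0]-cx)<.05)&(abs(W_[...,1]-cy)<.042)&(W_[...,2]>a)&(W_[...,2]<b)
        if m.sum()>10: print(n,m.sum(),np.round((W_[m].min(0)+W_[m].max(0))/2,4))
s=sense();print(s["time"],s["eef_pos"],s["wrist_force"])
E
```

```text
handle 612 [[0.6059, 0.1416, 0.1265], [0.611, 0.1526, 0.1529], [0.6179, 0.1631, 0.1551]] [ 0.6134  0.154   0.0083 -0.0074]
tip [0.5171997  0.15173961 0.13183512]
tin 1604 [0.4869 0.0827 0.0449]
timer 2859 [0.4867 0.2159 0.0411]
timer 168 [0.4694 0.2207 0.0406]
cutter 535 [ 0.4495 -0.1251  0.0216]
cutter 98 [ 0.4508 -0.1266  0.0229]
19.05 [0.4932417  0.05308822 0.30413943] [ 0.37681792 -0.4319367   0.36058773]
```

```bash
python3 -c "from cell import hand_in;print(hand_in())"
```

```text
the job is handed in; nothing more can be done
None
```

I put the scraper upright in the middle slot, the one the thermometer points at, then pinched the trigger fully in for over a second and let it spring back out; the tin, timer and cutter measured in place, and I handed the job in at about 19 s, with no verdict returned.

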